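# Dress the sloped display stand

### The arm

A 6-joint arm with a two-finger parallel gripper is mounted at the origin on the work surface. World frame = base frame: x ahead of the robot, y to its left, z up, the work surface at z = 0. Lengths are in m, angles in rad, forces in N, time in s.
With the tool pointing down it reaches from about 0.35 to 0.85 m from the base axis. Payload 8.1 kg.
Tool frame: the origin (TCP) lies on the centre line of the jaws, within the pads' length; the fingertips stand robot.tips_ahead ahead of it and the grasp point (between the pads) lies 6 mm ahead of it (robot.tips_ahead is the distance from the TCP to the fingertips, in m); z points along the fingers, y is the line along which they close (so a half turn about z gives the same grasp; the last joint's range is limited). The gripper opens to 93 mm and grips with 3 to 60 N. Pads are 15 mm wide; open, the fingers measure 128 mm over their backs; the gripper's body (75 mm by 188 mm) begins 65 mm behind the grasp point.
Start: joints at [1.233, 0.13, 1.488, -0, 1.523, -0.085], TCP at [0.15, 0.581, 0.244] pointing down, gripper open.
Joint ranges: [-2.96, 2.96], [-0.89, 2.26], [0.02, 2.5], [-1.34, 4.48], [0, 2.73], [-2.66, 2.66]. Speed limits (rad/s): [2.39, 2.39, 2.79, 3.14, 3.14, 3.14].

### API

Orientations are given as a rotation vector (axis times angle).
In Python, from plant import robot gives the robot as it stands.
- The arm moves only by the tool apply_moves, never from a script. Its arguments are lists of equal length, an entry for each row: "delta_pos": the shift along the tool's x, y, z in cm, a list of three; "twist": the turn about the tool's z in rad. A call has 1 to 8 rows; each row shifts and turns the commanded pose from where the row before left it, along the tool's axes as they then stand; what a row does not reach is not made up. A row lasts 1/8 s, in which the tool goes at most 62.5 mm and 10.7 degrees, less where a joint would pass 70% of its speed; a pose out of reach is approached as far as the arm can. A call with a gripper value outside its range is refused whole. "gripper" is the finger opening in cm, from 0 to 9.3, set as the call begins (left out, the last holds). The fingers move at their own pace and stop on an object; "squeeze" is the grip in N (left out, the last holds). Time passes only in rows, so rows that do not move let the fingers close. It gives the time, the measured TCP pose, the force, the opening and the grip force at its end, in the units of the state.
- robot.read_state(): the state, without advancing time (a new reading comes with each control period).
- robot.read_camera(name): name is "scene" or "top" or "wrist"; returns a dict with "frame" (420x560x3 uint8, red, green, blue), "vertical_fov" (degrees; the focal length in pixels is half the picture's height over the tangent of half this angle, whatever the lens; pixels are square), "cx", "cy" (the principal point, pixels), "R" (3x3) and "t" (3): a world point X has camera coordinates R X + t. Camera axes: x right, y down, z forward; pixel columns grow to the right and rows downward; lengths in m; the calibration is good to about 2 mm. A picture is of the moment at which its call begins. There is no depth.
- robot.close_job(): hands the job in; it is judged then, once.
The state is a dict: "t": time; "q": joint angles; "dq": joint speeds; "joint_torque": joint torques, N m; "tool_pos": TCP position; "orientation": TCP orientation; "force": force on the tool from outside, world axes, zero at the start; "wrist_torque": the same for the moment, N m; "opening": finger opening in m; "gripper_force": force on a finger pad.
Only numpy, scipy, OpenCV 4.12 (cv2) and the standard library are available. Lean on these libraries where they do the work, as an engineer would, in place of code of your own. Each camera call takes 0.05 s, during which the arm holds its last target. There are 200 camera calls.

### The job

Lay the long wooden serving board lengthwise on the narrow sloped stand, flat on the ramp, centred, its lower end up against the stop. Then lay the long gift box flat and squarely along the board, also with its end against the stop. Set both down without dropping them and leave the other things on the counter where they are.

Things in the scene. Friction and masses are not known exactly. Their poses are not given: they have to be found in the camera images.
- ramp: narrow ramp of the stand: a wooden plank 36 mm wide, 168 mm long, rising at 22 degrees away from the robot. Across its low end (52 mm above the counter) a wooden stop, 64 mm wide, 10 mm thick, 30 mm high above the ramp face; high end at 115 mm. Origin: on the ramp face, mid width, where it meets the stop. x: up the slope; y: level, across; z: square out of the face.
- stand: raised wooden display stand that carries the ramp, fixed to the counter: a foot plate 200 x 90 x 12 mm and two uprights under the ramp. Origin: centre of the foot plate's underside; x the horizontal direction in which the ramp rises, z up.
- board: flat light-wood serving board, a plain oblong 160 x 60 mm, 12 mm thick, lying on the counter. Origin: centre of its underside; x along its length, y across its width, z up. 100 g.
- giftbox: long closed cardboard gift box with a white paper band round its middle, 130 x 56 mm, 40 mm tall, lying on the counter. Origin: centre of its underside; x along its length, y across its width, z up. 200 g.
- trivet: square light-wood trivet, 90 x 90 x 12 mm; a bystander. Origin: centre of its underside
- smallbox: small cube-shaped cardboard box, 60 mm; a bystander. Origin: centre of its underside
- spray: white spray bottle, 68 mm across, 175 mm tall; a bystander. Origin: centre of its underside
- tape: grey tape dispenser 120 x 50 mm with a yellow roll, 82 mm tall; a bystander. Origin: centre of its underside
- mug: white mug, 80 mm across, 85 mm tall; a bystander. Origin: centre of its underside

How it is judged:
On the way, in this order (a step that is already met when the one before it is completed fails the run):
1. the board lies flat on the ramp against the stop, let go and at rest, with the gift box not yet on it (x of board in the frame of ramp between 0.074 and 0.092 m and y of board in the frame of ramp between -0.013 and 0.013 m and z of board in the frame of ramp between -0.005 and 0.006 m and angle between the z axis of board and the z axis of ramp, either way round below 0.09 rad and angle between the x axis of board and the x axis of ramp, either way round below 0.17 rad and contact force between the fingers and board below 0.2 N and linear speed of board below 0.02 m/s and angular speed of board below 0.2 rad/s and distance between giftbox and ramp above 0.12 m), for 0.2 s.
2. the gift box lies along the board against the stop, let go and at rest (x of giftbox in the frame of ramp between 0.059 and 0.079 m and y of giftbox in the frame of ramp between -0.016 and 0.016 m and z of giftbox in the frame of ramp between 0.006 and 0.019 m and angle between the z axis of giftbox and the z axis of ramp, either way round below 0.09 rad and angle between the x axis of giftbox and the x axis of ramp, either way round below 0.17 rad and contact force between the fingers and giftbox below 0.2 N and linear speed of giftbox below 0.02 m/s and angular speed of giftbox below 0.2 rad/s), for 0.2 s.
At the end, for the whole second after the job is handed in: Both released, at rest, flat (5 mm, 5 deg) and in line with the ramp (10 deg): the board on the ramp, centred within 13 mm, end within 12 mm of the stop; the gift box on the board, centred on the ramp within 16 mm, end within 14 mm of the stop (all of step 2 and x of board in the frame of ramp between 0.074 and 0.092 m and y of board in the frame of ramp between -0.013 and 0.013 m and z of board in the frame of ramp between -0.005 and 0.006 m and angle between the z axis of board and the z axis of ramp, either way round below 0.09 rad and angle between the x axis of board and the x axis of ramp, either way round below 0.17 rad and contact force between the fingers and board below 0.2 N and linear speed of board below 0.02 m/s and angular speed of board below 0.2 rad/s); the robot touches nothing.
It fails at once if the trivet, small box, spray bottle, tape dispenser or mug is pushed more than 40 mm (distance of any of trivet, smallbox, spray, tape, mug from where it was at the start of the episode above 0.04 m).
It fails at once if the board is dropped (moves faster than 0.7 m/s while not held) (contact force between the fingers and board below 0.05 N and linear speed of board above 0.7 m/s).
It fails at once if the gift box is dropped (moves faster than 0.7 m/s while not held) (contact force between the fingers and giftbox below 0.05 N and linear speed of giftbox above 0.7 m/s).
It also fails if it takes over 64 s, if anything falls off the work surface, if the arm or the gripper's body presses on something with over 40 N, if the wrist force passes 120 N, or if a joint passes its speed limit or range.

## Working session

There is one attempt and no reset: what is moved stays moved. The work goes in short steps, Python scripts to look and compute and a tool call to move; the robot and the scene stay as the last step left them, time stands still between calls to the robot, and variables do not carry over. Pictures are saved under pics/ and viewed, at most 10 in all, crops included, and the job is handed in when it is done.

Besides the shell and the picture viewer there is one more tool, called after "Emit:" as name(argument=value, ...), one argument or row to a line, values as JSON. apply_moves: Moves the arm, as the interface text tells. Its arguments: {"type":"object","properties":{"delta_pos":{"type":"array"},"twist":{"type":"array"},"gripper":{"type":"number"},"squeeze":{"type":"number"}},"required":["delta_pos","twist"]}

```bash
mkdir -p pics; ls; python3 - <<'E'
from plant import robot
import cv2,numpy as np
for n in("scene","top"):
    c=robot.read_camera(n);cv2.imwrite(f"pics/{n}0.png",c["frame"][:,:,::-1])
    np.savez(f"{n}0.npz",**c)
    print(n,c["vertical_fov"],c["cx"],c["cy"],np.round(c["R"],3).tolist(),np.round(c["t"],3))
print(robot.read_state(),robot.tips_ahead)
E
```

```text
pics
scene 51.779023254518634 284.6878482287188 207.87338083838074 [[0.548, 0.837, -0.017], [0.471, -0.325, -0.82], [-0.691, 0.441, -0.572]] [-0.311 -0.238  1.804]
top 51.02966420915132 276.16375723756255 207.99166947589936 [[-0.057, -0.998, -0.006], [-0.976, 0.057, -0.209], [0.209, -0.006, -0.978]] [0.026 0.607 1.064]
{'t': 0.1, 'q': array([ 1.23258302e+00,  1.31095438e-01,  1.48917855e+00, -1.70178527e-05,
        1.52299767e+00, -8.53651011e-02]), 'dq': array([-0.00138033, -0.00191577, -0.00260656,  0.00158804,  0.00292367,
        0.00033918]), 'joint_torque': array([ 9.29085509e-04, -5.61337352e+01, -4.93098843e+01,  7.70511408e-02,
        2.89899070e-02, -1.70769238e-05]), 'tool_pos': array([0.14990264, 0.58048001, 0.24268198]), 'orientation': array([-3.96072036e-01, -3.11618542e+00,  2.58377981e-03]), 'force': array([-0.04725008,  0.25211062, -0.00100606]), 'wrist_torque': array([ 0.00604009,  0.03722548, -0.01218975]), 'gripper_force': 0.0, 'opening': 0.09294953712495889} 0.025
```

View pics/top0.png

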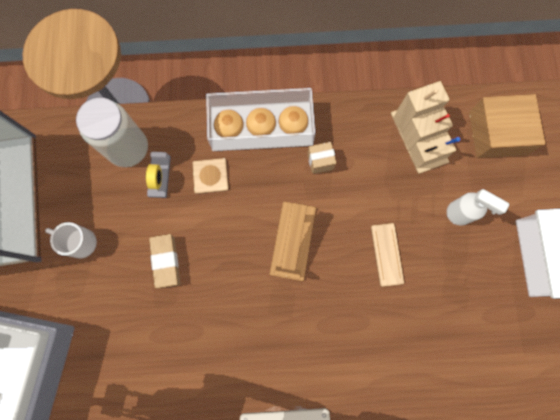

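View pics/scene0.png

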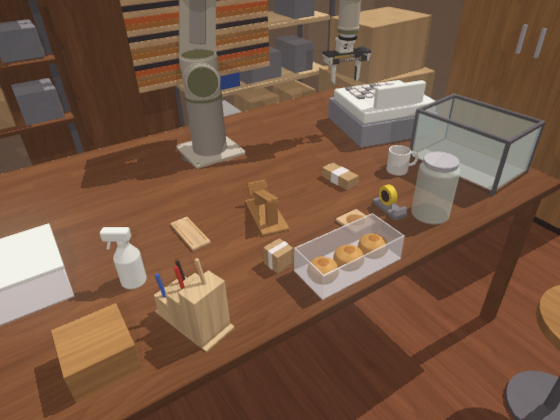

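The top view shows the stand at about (294,240) px, the board at (388,254), the gift box at (164,261), the trivet at (210,176) and the small box at (322,157). The scene view agrees with this layout. Next I measure from an enlarged crop.

```bash
cat > h.py <<'E'
import numpy as np,cv2
from scipy.spatial.transform import Rotation as Ro
def f(c): return c["frame"].shape[0]/2/np.tan(np.radians(float(c["vertical_fov"])/2))
def cast(c,uv,z):
    uv=np.atleast_2d(uv).astype(float)
    d=np.c_[(uv[:,0]-c["cx"])/f(c),(uv[:,1]-c["cy"])/f(c),np.ones(len(uv))]@c["R"]
    o=-c["R"].T@c["t"]
    return o+d*((z-o[2])/d[:,2])[:,None]
def proj(c,X):
    p=np.atleast_2d(X)@c["R"].T+c["t"]
    return p[:,:2]/p[:,2:]*f(c)+[c["cx"],c["cy"]]
def two(c1,u1,c2,u2):
    A=[];b=[]
    for c,u in((c1,u1),(c2,u2)):
        P=np.c_[c["R"],c["t"]]
        x=(u[0]-c["cx"])/f(c);y=(u[1]-c["cy"])/f(c)
        for r in(x*P[2]-P[0],y*P[2]-P[1]):A.append(r[:3]);b.append(-r[3])
    s=np.linalg.lstsq(np.array(A),np.array(b),rcond=None);return s[0]
E
python3 - <<'E'
from h import *
c=dict(np.load("top0.npz"))
im=c["frame"][:,:,::-1]
cv2.imwrite("pics/crop1.png",cv2.resize(im[190:300,140:420],None,fx=2.857,fy=2.857,interpolation=cv2.INTER_CUBIC))
hsv=cv2.cvtColor(np.ascontiguousarray(im),cv2.COLOR_BGR2HSV)
for n,p in dict(board=(388,254),gift=(164,275),band=(164,261),table=(230,260),ramp=(296,235),stand=(285,274)).items(): print(n,hsv[p[1],p[0]])
E
```

```text
board [ 16  79 242]
gift [ 18  88 226]
band [  0   0 255]
table [ 13 138 151]
ramp [ 16 126 207]
stand [ 16 121 217]
```

View pics/crop1.png

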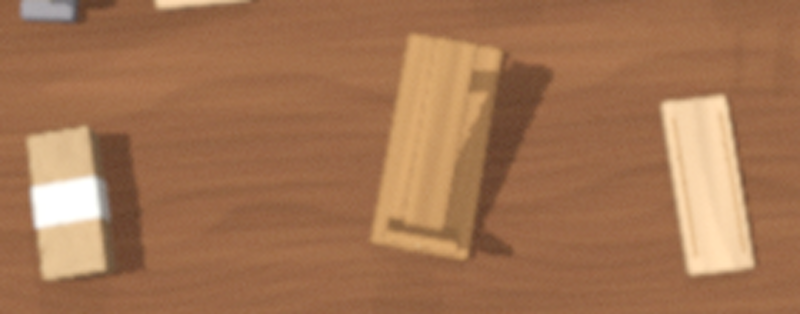

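The crop shows the foot plate with corners at about crop px (410,35), (503,48), (466,258) and (373,242). The ramp and stop blend into it. The board and box are clean oblongs.

```bash
python3 - <<'E'
from h import *
c=dict(np.load("top0.npz"))
im=np.ascontiguousarray(c["frame"][:,:,::-1]);hsv=cv2.cvtColor(im,cv2.COLOR_BGR2HSV)
m=((hsv[...,2]>190)&(hsv[...,0]<30)|(hsv[...,1]<40)&(hsv[...,2]>180)).astype(np.uint8)
def rect(m,box,z,n):
    k=np.zeros_like(m);k[box[1]:box[3],box[0]:box[2]]=m[box[1]:box[3],box[0]:box[2]]
    q=cv2.findContours(k,cv2.RETR_EXTERNAL,cv2.CHAIN_APPROX_NONE)[0];q=max(q,key=cv2.contourArea)
    X=cast(c,q[:,0],z)[:,:2]
    r=cv2.minAreaRect((X*1000).astype(np.float32));b=cv2.boxPoints(r)/1000
    print(n,np.round(r[0],1),np.round(r[1],1),round(r[2],1));print(np.round(b,3).tolist())
rect(m,(360,210,420,300),.012,"board")
rect(m,(140,220,190,300),.04,"gift")
k=np.array([(410,35),(503,48),(466,258),(373,242)])/2.857+[140,190]
X=cast(c,k,.012);print("foot",X.round(3).tolist(),X.mean(0),[np.linalg.norm(X[i]-X[i-1]) for i in range(4)])
for n,a,b in(("sm",(305,140),(340,175)),("triv",(190,155),(230,195))):
    rect(m,(*a,*b),.05,n)
E
```

```text
board [ 478.4 -292.1] [161.4  61.6] 2.9
[[0.3959999978542328, -0.26499998569488525], [0.39899998903274536, -0.3269999921321869], [0.5609999895095825, -0.3190000057220459], [0.5569999814033508, -0.25699999928474426]]
gift [492.6 289. ] [130.1  60.9] 6.7
[[0.42399999499320984, 0.31200000643730164], [0.4309999942779541, 0.25099998712539673], [0.5609999895095825, 0.26600000262260437], [0.5540000200271606, 0.3269999921321869]]
foot [[0.633, -0.03, 0.012], [0.615, -0.116, 0.012], [0.423, -0.068, 0.012], [0.442, 0.015, 0.012]] [ 0.52818365 -0.0497383   0.012     ] [np.float64(0.19636193544293623), np.float64(0.08832203345080752), np.float64(0.19862162338633063), np.float64(0.08572654336271152)]
sm [ 748.8 -137.1] [60.1 68.7] 8.4
[[0.7139999866485596, -0.1080000028014183], [0.7239999771118164, -0.17599999904632568], [0.7839999794960022, -0.16699999570846558], [0.7730000019073486, -0.0989999994635582]]
triv [709.1 161.9] [87.8 88.2] 2.6
[[0.6629999876022339, 0.20399999618530273], [0.6669999957084656, 0.11599999666213989], [0.7549999952316284, 0.11999999731779099], [0.7509999871253967, 0.20800000429153442]]
```

Emit:
apply_moves(
  delta_pos=[
    [-2.8, -3.35, -0.6],
    [-2.8, -3.35, -0.6],
    [-2.8, -3.35, -0.6],
    [-2.8, -3.35, -0.6],
    [-2.8, -3.35, -0.6],
    [-2.8, -3.35, -0.6],
    [-2.8, -3.35, -0.6],
    [-2.8, -3.35, -0.6],
  ],
  twist=[0, 0, 0, 0, 0, 0, 0, 0],
)

```text
t: 1.1
tool_pos: [0.3001, 0.2641, 0.2915]
orientation: [-0.396, -3.116, 0.0]
force: [1.2, -0.1, -1.1]
opening: 0.0932
gripper_force: 0.0
```

Emit:
apply_moves(
  delta_pos=[
    [-2.8, -3.35, -0.6],
    [-2.8, -3.35, -0.6],
    [-2.8, -3.35, -0.6],
    [-2.8, -3.35, -0.6],
    [-2.8, -3.35, -0.6],
    [-2.8, -3.35, -0.6],
    [-2.8, -3.35, -0.6],
    [-2.8, -3.35, -0.6],
  ],
  twist=[0, 0, 0, 0, 0, 0, 0, 0],
)

```text
t: 2.1
tool_pos: [0.45, -0.0515, 0.3395]
orientation: [-0.396, -3.116, -0.0]
force: [0.3, 0.6, -0.2]
opening: 0.0931
gripper_force: 0.0
```

```bash
cat >> h.py <<'E'
def st():
    from plant import robot
    s=robot.read_state();R=Ro.from_rotvec(s["orientation"]).as_matrix()
    psi=np.degrees(np.arctan2(-R[1,0],-R[0,0]))
    print("t%.2f"%s["t"],"tcp",s["tool_pos"].round(4),"psi%.2f"%psi,"tz",R[:,2].round(3),"F",s["force"].round(2),"op%.4f g%.2f"%(s["opening"],s["gripper_force"]))
    return s,R
def todo(X): # world shift from here to TCP target, tool cm
    s,R=st();d=R.T@(np.array(X)-s["tool_pos"])*100;print("todo",d.round(2));return d
E
python3 - <<'E'
from h import *
from plant import robot
s,R=st()
c=robot.read_camera("wrist");cv2.imwrite("pics/w1.png",c["frame"][:,:,::-1]);np.savez("w1.npz",**c)
print(c["vertical_fov"],(-c["R"].T@c["t"]).round(3),c["R"].round(2).tolist())
E
```

```text
t2.10 tcp [ 0.45   -0.0515  0.3395] psi-14.50 tz [-0.  0. -1.] F [ 0.33  0.62 -0.2 ] op0.0931 g0.00
63.797739580972234 [ 0.381 -0.034  0.48 ] [[0.25, 0.97, -0.0], [0.94, -0.24, 0.26], [0.25, -0.06, -0.97]]
```

View pics/w1.png

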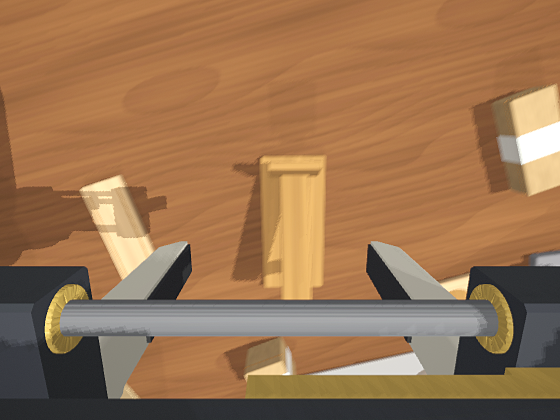

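The wrist view shows the stand at about (260–326, 155–300) px. The stop is near row 160–172 and the ramp runs down from it. I need a zoom to read the stop corners.

```bash
python3 - <<'E'
from h import *
c=dict(np.load("w1.npz"));im=c["frame"][:,:,::-1]
cv2.imwrite("pics/w1c.png",cv2.resize(im[145:215,245:340],None,fx=8,fy=8,interpolation=cv2.INTER_CUBIC))
E
```

```text
(no output)
```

View pics/w1c.png

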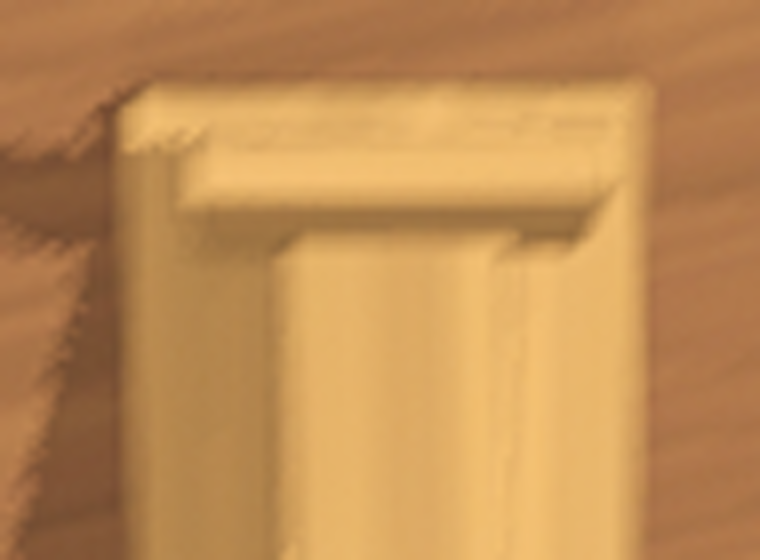

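The zoom shows the top inner edge of the stop at crop row ~207, cols ~178–605. The ramp starts at row ~236, cols 278–498.

```bash
python3 - <<'E'
from h import *
c=dict(np.load("w1.npz"))
w=lambda L:np.array(L)/8+[244.56,144.56]
a=cast(c,w([(278,236),(498,236)]),.052);b=cast(c,w([(178,207),(608,207)]),.0798)
ft=cast(c,w([(120,82),(652,82)]),.012); fb=cast(c,[(262,285.5),(322.5,287)],.012)
for n,p in(("ramp",a),("stop",b),("footnear",ft),("footfar",fb)):
    d=p[1]-p[0];print(n,p.round(4).tolist(),"mid",p.mean(0).round(4),"w",np.linalg.norm(d).round(4),"yaw",np.degrees(np.arctan2(d[1],d[0])-np.pi/2).round(2))
y=np.radians(-14);u=np.array([np.cos(y),np.sin(y),0])
print("origin from stop mid",(b.mean(0)+u*.03*np.sin(np.radians(22))-[0,0,.0278]).round(4))
d=fb.mean(0)-ft.mean(0);print(d,np.degrees(np.arctan2(d[1],d[0])),np.linalg.norm(d),"foot c",(ft.mean(0)+fb.mean(0))/2)
# along-position of each relative to foot centre guess
E
```

```text
ramp [[0.4465, -0.0505, 0.052], [0.4553, -0.0165, 0.052]] mid [ 0.4509 -0.0335  0.052 ] w 0.0351 yaw -14.46
stop [[0.4343, -0.0628, 0.0798], [0.4503, -0.0008, 0.0798]] mid [ 0.4423 -0.0318  0.0798] w 0.064 yaw -14.46
footnear [[0.42, -0.0717, 0.012], [0.4428, 0.017, 0.012]] mid [ 0.4314 -0.0274  0.012 ] w 0.0916 yaw -14.46
footfar [[0.612, -0.1203, 0.012], [0.6375, -0.0314, 0.012]] mid [ 0.6247 -0.0759  0.012 ] w 0.0925 yaw -16.01
origin from stop mid [ 0.4532 -0.0345  0.052 ]
[ 0.19330541 -0.04851365  0.        ] -14.088481637791409 0.19930017048184637 foot c [ 0.52806797 -0.051624    0.012     ]
```

```bash
python3 - <<'E'
from h import *
todo([.528,-.2895,.08])
E
```

```text
t2.15 tcp [ 0.4514 -0.0554  0.3397] psi-14.61 tz [ 0.001 -0.003 -1.   ] F [-1.95 -2.27 -0.53] op0.0930 g0.00
todo [-13.29 -20.66  26.04]
```

Emit:
apply_moves(
  delta_pos=[
    [-1.69, -2.64, 2.6],
    [-1.69, -2.64, 2.6],
    [-1.69, -2.64, 2.6],
    [-1.69, -2.64, 2.6],
    [-1.69, -2.64, 2.6],
    [-1.69, -2.64, 2.6],
    [-1.69, -2.64, 2.6],
    [-1.69, -2.64, 2.6],
  ],
  twist=[0, 0, 0, 0, 0, 0, 0, 0],
)

```text
t: 3.15
tool_pos: [0.5278, -0.2892, 0.1303]
orientation: [-0.396, -3.116, -0.001]
force: [0.1, 0.2, -0.5]
opening: 0.0929
gripper_force: 0.0
```

Emit:
apply_moves(
  delta_pos=[
    [0, 0, 1.5],
    [0, 0, 1.5],
    [0, 0, 1.0],
    [0, 0, 0.5],
    [0, 0, 0],
  ],
  twist=[-0.152, -0.152, 0, 0, 0],
)

```text
t: 3.78
tool_pos: [0.5278, -0.2882, 0.0866]
orientation: [0.078, -3.14, -0.0]
force: [0.6, -0.2, -0.2]
opening: 0.0931
gripper_force: 0.0
```

```bash
python3 - <<'E'
from h import *
from plant import robot
c=robot.read_camera("wrist");cv2.imwrite("pics/w2.png",c["frame"][:,:,::-1]);np.savez("w2.npz",**c)
todo([.528,-.2895,.027])
E
```

```text
t3.83 tcp [ 0.528  -0.2884  0.087 ] psi2.86 tz [ 0. -0. -1.] F [-0.42  0.84  0.57] op0.0932 g0.00
todo [ 0.01 -0.11  6.  ]
```

View pics/w2.png

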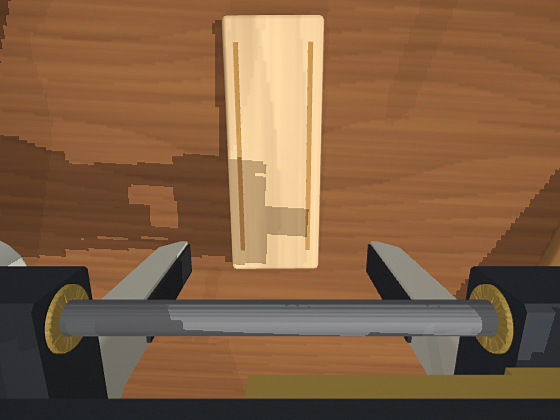

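The board is clear: near end at row 16 (cols 223–324), far end at row 268 (cols 233–318).

```bash
python3 - <<'E'
from h import *
c=dict(np.load("w2.npz"))
p=cast(c,[(223,16),(323.5,15.5),(317.5,268),(234,268)],.012);print(p.round(4).tolist(),p.mean(0))
a=(p[0]+p[1])/2;b=(p[2]+p[3])/2;d=b-a;print(np.linalg.norm(d),np.degrees(np.arctan2(d[1],d[0])),np.linalg.norm(p[0]-p[1]))
g=p.mean(0)+.05*d/np.linalg.norm(d);print(g);todo([g[0],g[1],.027])
E
```

```text
[[0.401, -0.327, 0.012], [0.3978, -0.2695, 0.012], [0.5545, -0.2604, 0.012], [0.5574, -0.3181, 0.012]] [ 0.47766149 -0.29374947  0.012     ]
0.15677088110311954 3.265056691667563 0.057585481878328196
[ 0.52758033 -0.29090171  0.012     ]
t3.83 tcp [ 0.528  -0.2884  0.087 ] psi2.86 tz [ 0. -0. -1.] F [-0.42  0.84  0.57] op0.0932 g0.00
todo [ 0.06 -0.25  6.  ]
```

Emit:
apply_moves(
  delta_pos=[
    [0, -0.2, 2],
    [0, 0, 2],
    [0, 0, 1],
    [0, 0, 0.7],
    [0, 0, 0.3],
    [0, 0, 0],
  ],
  twist=[0, 0, 0, 0, 0, 0],
)

```text
t: 4.58
tool_pos: [0.5281, -0.2905, 0.0268]
orientation: [-0.08, 3.14, -0.0]
force: [0.3, -1.2, 0.6]
opening: 0.0927
gripper_force: 0.0
```

Emit:
apply_moves(
  delta_pos=[
    [0, 0, 0],
    [0, 0, 0],
    [0, 0, 0],
    [0, 0, 0],
    [0, 0, 0],
    [0, 0, 0],
  ],
  twist=[0, 0, 0, 0, 0, 0],
  gripper=5,
  squeeze=5,
)

```text
t: 5.32
tool_pos: [0.528, -0.2904, 0.0268]
orientation: [-0.08, 3.14, -0.0]
force: [-0.3, -0.1, 1.8]
opening: 0.06
gripper_force: 5.0
```

Emit:
apply_moves(
  delta_pos=[
    [0.06, 0, -0.62],
    [0.07, 0, -0.62],
    [0.12, 0, -0.61],
    [0.12, 0, -0.61],
    [0.18, 0, -0.6],
    [0.18, 0, -0.6],
    [0.24, 0, -0.58],
    [0.24, 0, -0.58],
  ],
  twist=[0, 0, 0, 0, 0, 0, 0, 0],
)

```text
t: 6.32
tool_pos: [0.5157, -0.291, 0.0752]
orientation: [0.08, -3.141, -0.0]
force: [-0.1, -0.3, -0.9]
opening: 0.0605
gripper_force: 5.0
```

```bash
python3 - <<'E'
from h import *
from plant import robot
st()
o=[]
for n in("wrist","scene"):
    c=robot.read_camera(n);np.savez(n+"3.npz",**c);im=c["frame"][:,:,::-1]
    if n=="scene": im=cv2.resize(im[170:275,120:260],(560,420),interpolation=cv2.INTER_CUBIC)
    o.append(cv2.resize(im,(400,300)))
cv2.imwrite("pics/t3.png",np.hstack(o))
E
```

```text
t6.33 tcp [ 0.5157 -0.291   0.0752] psi2.93 tz [-0.  0. -1.] F [-0.12 -0.34 -0.89] op0.0605 g5.00
```

View pics/t3.png

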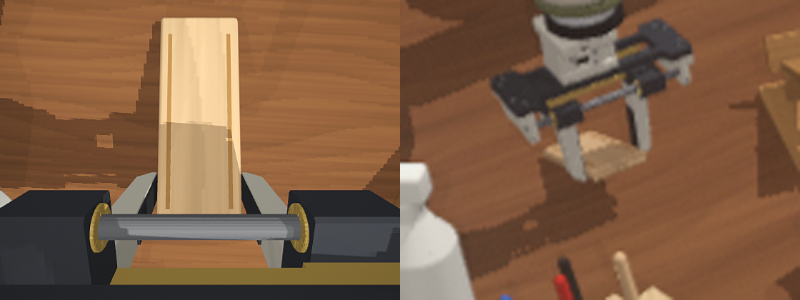

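The left half shows the board between the fingers, with its near end at about mosaic (161–240,18). The tilt is unclear by eye, so I compute it from the near end's width.

```bash
python3 - <<'E'
from h import *
c=dict(np.load("wrist3.npz"));im=np.ascontiguousarray(c["frame"][:,:,::-1]);hsv=cv2.cvtColor(im,cv2.COLOR_BGR2HSV).astype(int)
for r in(30,40,80,120,160,200,240): 
    m=np.where((hsv[r,150:420,1]<115)&(hsv[r,150:420,2]>100))[0]+150; print(r,m.min(),m.max())
col=hsv[:60,280];print([tuple(x) for x in col[15:40:2]])
X=lambda z:cast(c,[(226,26),(334,26)],z)
for z in(.012,.03,.05,.06):p=X(z);print(z,np.linalg.norm(p[1]-p[0]),p.mean(0))
E
```

```text
30 225 332
40 225 332
80 224 333
120 223 334
160 223 335
200 222 335
240 221 336
[(np.int64(13), np.int64(154), np.int64(154)), (np.int64(13), np.int64(155), np.int64(151)), (np.int64(13), np.int64(155), np.int64(150)), (np.int64(13), np.int64(154), np.int64(149)), (np.int64(12), np.int64(158), np.int64(140)), (np.int64(18), np.int64(96), np.int64(218)), (np.int64(18), np.int64(89), np.int64(248)), (np.int64(18), np.int64(90), np.int64(247)), (np.int64(18), np.int64(90), np.int64(247)), (np.int64(17), np.int64(89), np.int64(247)), (np.int64(18), np.int64(90), np.int64(247)), (np.int64(18), np.int64(89), np.int64(248)), (np.int64(17), np.int64(88), np.int64(248))]
0.012 0.05902467657314294 [ 0.39518937 -0.29700191  0.012     ]
0.03 0.05381096337829003 [ 0.3995487  -0.29682791  0.03      ]
0.05 0.04801794871734248 [ 0.40439239 -0.29663459  0.05      ]
0.06 0.04512144138686868 [ 0.40681424 -0.29653793  0.06      ]
```

The near-end width (59 mm at counter height) shows the near end still on the counter, so the board is tilted about 22°. I tighten the grip, lift and turn.

Emit:
apply_moves(
  delta_pos=[
    [0, 0, 0],
    [0, 0, 0],
    [0, 0, 0],
    [0, 0, -0.5],
    [0, 0, -1.5],
    [0, 0, -2.5],
    [0, 0, -3],
    [0, 0, -3],
  ],
  twist=[0, 0, 0, 0, 0, 0, 0, 0],
  squeeze=40,
)

```text
t: 7.42
tool_pos: [0.5159, -0.291, 0.1819]
orientation: [-0.08, 3.14, -0.001]
force: [0.5, -0.2, -1.5]
opening: 0.0595
gripper_force: 40.0
```

Emit:
apply_moves(
  delta_pos=[
    [0, 0, -2.5],
    [0, 0, -1],
    [0, 0, 0],
    [0, 0, 0],
    [0, 0, 0],
  ],
  twist=[0.05, 0.1, 0.1, 0.048, 0],
)

```text
t: 8.05
tool_pos: [0.5159, -0.291, 0.2159]
orientation: [0.386, 3.117, -0.001]
force: [0.1, -0.5, -0.7]
opening: 0.0594
gripper_force: 40.0
```

```bash
python3 - <<'E'
from h import *
todo([.5502,-.0583,.215]);
E
```

```text
t8.05 tcp [ 0.5159 -0.291   0.2159] psi-14.12 tz [ 0.001 -0.001 -1.   ] F [ 0.11 -0.53 -0.73] op0.0594 g40.00
todo [ 2.36 23.41  0.08]
```

Emit:
apply_moves(
  delta_pos=[
    [0.2, 1.5, 0],
    [0.3, 3, 0],
    [0.4, 4, 0],
    [0.4, 4, 0],
    [0.4, 4, 0],
    [0.36, 3.5, 0],
    [0.2, 2.4, 0],
    [0.1, 1, 0],
  ],
  twist=[0, 0, 0, 0, 0, 0, 0, 0],
)

```text
t: 9.05
tool_pos: [0.55, -0.0563, 0.215]
orientation: [0.382, 3.118, 0.0]
force: [1.1, 0.2, -0.9]
opening: 0.0594
gripper_force: 40.0
```

Emit:
apply_moves(
  delta_pos=[
    [0, 0, 0],
    [0, 0, 0],
    [0, 0, 0],
  ],
  twist=[0, 0, 0],
)

```text
t: 9.43
tool_pos: [0.55, -0.0592, 0.2148]
orientation: [-0.388, -3.117, 0.0]
force: [-0.5, -0.1, -1.0]
opening: 0.0594
gripper_force: 40.0
```

```bash
python3 - <<'E'
from h import *
from plant import robot
st()
c=robot.read_camera("wrist");np.savez("wrist4.npz",**c);cv2.imwrite("pics/t4.png",c["frame"][:,:,::-1])
todo([.5502,-.0583,.1747])
E
```

```text
t9.43 tcp [ 0.55   -0.0592  0.2148] psi-14.21 tz [-0. -0. -1.] F [-0.45 -0.12 -1.  ] op0.0594 g40.00
t9.47 tcp [ 0.55   -0.0591  0.2148] psi-14.21 tz [-0. -0. -1.] F [ 0.24 -0.02 -1.31] op0.0592 g40.00
todo [0.   0.08 4.01]
```

View pics/t4.png

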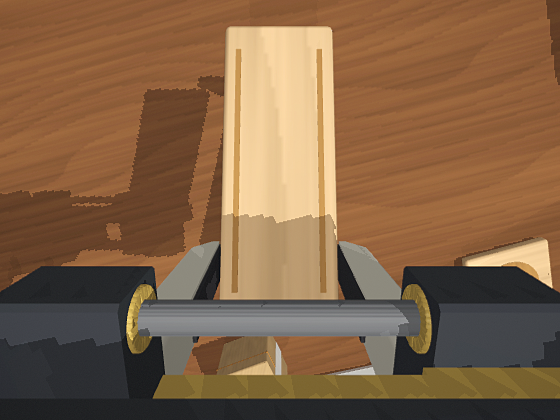

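The board's near end stays at row 26, cols 226–332, as before the lift, so the tilt held. I lower it along the ramp normal.

Emit:
apply_moves(
  delta_pos=[
    [0, 0, 1],
    [0, 0, 2],
    [0, 0, 1],
    [-0.37, 0, 0.93],
    [-0.37, 0, 0.93],
    [-0.37, 0, 0.93],
    [-0.37, 0, 0.93],
    [0, 0, 0],
  ],
  twist=[0, 0, 0, 0, 0, 0, 0, 0],
)

```text
t: 10.48
tool_pos: [0.5641, -0.0619, 0.1365]
orientation: [-0.387, -3.116, -0.0]
force: [-0.6, -0.1, -0.1]
opening: 0.0596
gripper_force: 40.0
```

Emit:
apply_moves(
  delta_pos=[
    [-0.12, 0, 0.3],
    [-0.12, 0, 0.3],
    [-0.08, 0, 0.2],
    [0, 0, 0],
  ],
  twist=[0, 0, 0, 0],
)

```text
t: 10.98
tool_pos: [0.5675, -0.0627, 0.1295]
orientation: [-0.387, -3.117, -0.0]
force: [-0.7, 0.3, -0.1]
opening: 0.0594
gripper_force: 40.0
```

Emit:
apply_moves(
  delta_pos=[
    [-0.04, 0, 0.1],
    [-0.04, 0, 0.1],
    [0, 0, 0],
  ],
  twist=[0, 0, 0],
)

```text
t: 11.35
tool_pos: [0.568, -0.0628, 0.129]
orientation: [-0.386, -3.117, -0.0]
force: [-8.3, 1.4, 10.8]
opening: 0.0595
gripper_force: 40.0
```

Emit:
apply_moves(
  delta_pos=[
    [-0.02, 0, 0.1],
    [0, 0, 0],
  ],
  twist=[0, 0],
)

```text
t: 11.6
tool_pos: [0.5681, -0.0628, 0.129]
orientation: [-0.386, -3.117, -0.0]
force: [-14.4, 1.1, 19.8]
opening: 0.0592
gripper_force: 40.0
```

Emit:
apply_moves(
  delta_pos=[
    [0.04, 0, -0.1],
    [0.04, 0, -0.1],
    [0, 0, 0],
    [0.1, 0, 0.04],
    [0.1, 0, 0.04],
    [0, 0, 0],
  ],
  twist=[0, 0, 0, 0, 0, 0],
  squeeze=4,
)

```text
t: 12.35
tool_pos: [0.5658, -0.0623, 0.1278]
orientation: [-0.387, -3.118, 0.0]
force: [0.8, -0.0, 0.8]
opening: 0.0604
gripper_force: 4.0
```

Emit:
apply_moves(
  delta_pos=[
    [0.1, 0, 0.04],
    [0.1, 0, 0.04],
    [0, 0, 0],
  ],
  twist=[0, 0, 0],
)

```text
t: 12.72
tool_pos: [0.5647, -0.0619, 0.1276]
orientation: [0.386, 3.116, -0.0]
force: [3.9, -0.2, 1.6]
opening: 0.0599
gripper_force: 4.0
```

```bash
python3 - <<'E'
from h import *
from plant import robot
st()
c=robot.read_camera("wrist");np.savez("wrist5.npz",**c);cv2.imwrite("pics/t5.png",c["frame"][:,:,::-1])
E
```

```text
t12.72 tcp [ 0.5647 -0.0619  0.1276] psi-14.14 tz [ 0.002 -0.    -1.   ] F [ 3.9  -0.23  1.59] op0.0599 g4.00
```

View pics/t5.png

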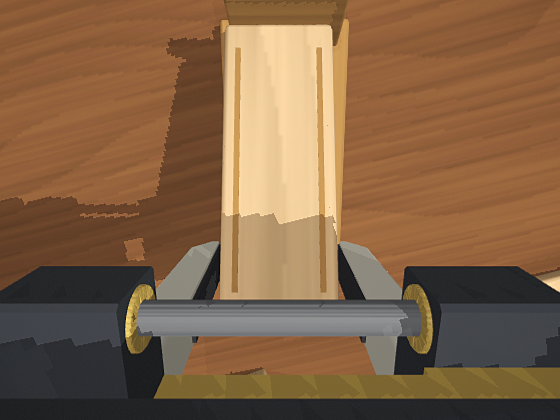

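The board sits against the stop (board cols 226–332, stop cols ~226–342), about 2 mm off centre at most. I release it.

Emit:
apply_moves(
  delta_pos=[
    [0, 0, 0],
    [0, 0, 0],
    [0, 0, 0],
    [0, 0, 0],
    [0, 0, 0],
    [0, 0, 0],
  ],
  twist=[0, 0, 0, 0, 0, 0],
  gripper=9.3,
)

```text
t: 13.52
tool_pos: [0.5639, -0.0618, 0.1271]
orientation: [0.387, 3.118, -0.0]
force: [-0.3, 0.7, 0.4]
opening: 0.0931
gripper_force: 0.0
```

Emit:
apply_moves(
  delta_pos=[
    [0, 0, -0.5],
    [0, 0, -1.5],
    [0, 0, -2.5],
    [0, 0, -3],
    [0, 0, -3],
    [0, 0, -3],
    [0, 0, -3],
    [0, 0, 0],
  ],
  twist=[0, 0, 0, 0, 0, 0, 0, 0],
)

```text
t: 14.52
tool_pos: [0.5655, -0.0621, 0.2966]
orientation: [0.386, 3.111, -0.001]
force: [0.9, -0.6, 0.1]
opening: 0.0929
gripper_force: 0.0
```

```bash
python3 - <<'E'
from h import *
from plant import robot
c=robot.read_camera("wrist");np.savez("wrist6.npz",**c)
t=robot.read_camera("top");np.savez("top6.npz",**t)
a=cv2.resize(c["frame"][:300,:,::-1],(560,300));b=cv2.resize(t["frame"][190:300,260:340,::-1],(218,300))
cv2.imwrite("pics/t6.png",np.hstack([a,b]))
# gift box: TCP above grasp at +0.04 from centre, yaw 6.7
g=np.array([.4925,.289])+.04*np.array([np.cos(np.radians(6.7)),np.sin(np.radians(6.7))]);print(g)
todo([*g,.25])
E
```

```text
[0.53222683 0.29366683]
t14.62 tcp [ 0.564  -0.0618  0.2925] psi-14.14 tz [ 0.001 -0.    -1.   ] F [ 0.32 -0.71 -0.7 ] op0.0931 g0.00
todo [11.77 33.69  4.24]
```

View pics/t6.png

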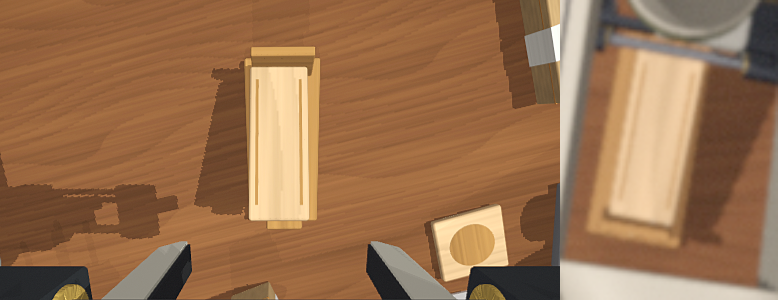

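The board lies on the ramp at about (248–310, 67–220) px, flush to the stop (251–315). It looks ~4 mm left of centre, which is inside tolerance. On to the gift box.

Emit:
apply_moves(
  delta_pos=[
    [0.7, 2, 0.2],
    [1.4, 4, 0.5],
    [1.7, 4.9, 0.6],
    [1.8, 5.2, 0.7],
    [1.8, 5.2, 0.7],
    [1.8, 5.2, 0.7],
    [1.5, 4.2, 0.5],
    [1.1, 3.0, 0.3],
  ],
  twist=[0, 0, 0, 0, 0, 0, 0, 0],
)

```text
t: 15.62
tool_pos: [0.5295, 0.2967, 0.2479]
orientation: [-0.383, -3.115, 0.002]
force: [0.2, -0.2, 0.8]
opening: 0.0934
gripper_force: 0.0
```

Emit:
apply_moves(
  delta_pos=[
    [0, 0, 3],
    [0, 0, 4],
    [0, 0, 4],
    [0, 0, 3],
    [0, 0, 0],
    [0, 0, 0],
  ],
  twist=[-0.09, -0.09, -0.09, -0.094, 0, 0],
)

```text
t: 16.38
tool_pos: [0.5316, 0.2945, 0.1108]
orientation: [-0.181, 3.136, 0.0]
force: [0.2, 0.5, 0.7]
opening: 0.0928
gripper_force: 0.0
```

```bash
python3 - <<'E'
from h import *
from plant import robot
w=dict(np.load("wrist6.npz"))
O=np.array([.4522,-.0335,.052]);yw=np.radians(-14.2);u=np.array([np.cos(yw),np.sin(yw),0]);v=np.array([-u[1],u[0],0])
for n,px,z in(("bn",[(250,67),(308,67)],.063),("bf",[(248,220),(310,220)],.123),("stop",[(251,56),(315,56)],.0798),("tail",[(267,228),(301,228)],.113)):
    p=cast(w,px,z);d=p-O;print(n,(d@u).round(4),(d@v).round(4))
c=robot.read_camera("wrist");np.savez("wrist7.npz",**c);cv2.imwrite("pics/t7.png",c["frame"][:,:,::-1])
st()
E
```

```text
bn [-0.0048 -0.0048] [-0.0303  0.0294]
bf [0.1416 0.1415] [-0.0304  0.0299]
stop [-0.0125 -0.0126] [-0.0278  0.0347]
tail [0.1531 0.153 ] [-0.0123  0.022 ]
t16.43 tcp [0.5323 0.2946 0.1117] psi6.64 tz [ 0.002  0.001 -1.   ] F [-0.43  0.52 -0.03] op0.0932 g0.00
```

View pics/t7.png

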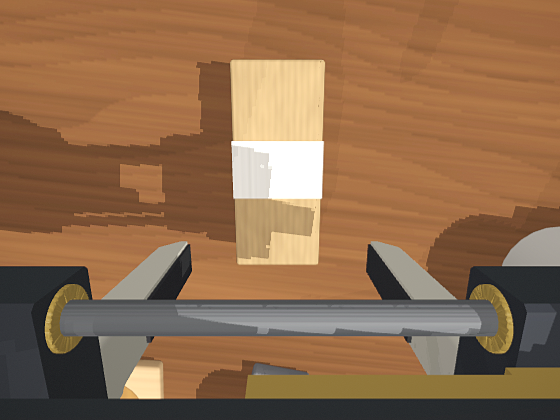

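The gift box's top face is at rows 60–264, cols 231–325 at the near end and 237–319 at the far end.

```bash
python3 - <<'E'
from h import *
c=dict(np.load("wrist7.npz"))
p=cast(c,[(231,60),(325,60),(319.5,264.5),(237,264.5)],.04)
a=(p[0]+p[1])/2;b=(p[2]+p[3])/2;d=b-a;print(np.linalg.norm(d),np.degrees(np.arctan2(d[1],d[0])),np.linalg.norm(p[0]-p[1]),p.mean(0))
g=p.mean(0)+.04*d/np.linalg.norm(d);todo([g[0],g[1],.035])
E
```

```text
0.12836869388723465 6.702417827523105 0.05454466898393076 [0.49156459 0.2890473  0.04      ]
t16.43 tcp [0.5323 0.2946 0.1117] psi6.64 tz [ 0.002  0.001 -1.   ] F [-0.43  0.52 -0.03] op0.0932 g0.00
todo [ 0.13 -0.08  7.67]
```

Emit:
apply_moves(
  delta_pos=[
    [0.1, -0.1, 1.5],
    [0, 0, 2],
    [0, 0, 2],
    [0, 0, 1.2],
    [0, 0, 0.6],
    [0, 0, 0.3],
    [0, 0, 0],
  ],
  twist=[0, 0, 0, 0, 0, 0, 0],
)

```text
t: 17.3
tool_pos: [0.5312, 0.2929, 0.0343]
orientation: [-0.184, 3.136, 0.0]
force: [1.0, 0.2, 0.5]
opening: 0.0929
gripper_force: 0.0
```

Emit:
apply_moves(
  delta_pos=[
    [0, 0, 0],
    [0, 0, 0],
    [0, 0, 0],
    [0, 0, 0],
    [0, 0, 0],
    [0, 0, 0],
  ],
  twist=[0, 0, 0, 0, 0, 0],
  gripper=4.8,
  squeeze=6,
)

```text
t: 18.05
tool_pos: [0.5309, 0.2928, 0.0341]
orientation: [-0.184, 3.136, 0.0]
force: [-0.9, 0.1, 1.2]
opening: 0.0561
gripper_force: 6.0
```

Emit:
apply_moves(
  delta_pos=[
    [0.16, 0, -0.5],
    [0.16, 0, -0.5],
    [0.2, 0, -0.48],
    [0.2, 0, -0.47],
    [0.25, 0, -0.46],
    [0.26, 0, -0.45],
    [0.29, 0, -0.44],
    [0.29, 0, -0.43],
  ],
  twist=[0, 0, 0, 0, 0, 0, 0, 0],
)

```text
t: 19.05
tool_pos: [0.5127, 0.2906, 0.0716]
orientation: [0.184, -3.136, -0.0]
force: [0.5, -0.3, -2.3]
opening: 0.0562
gripper_force: 6.0
```

```bash
python3 - <<'E'
from h import *
from plant import robot
s,R=st()
c=robot.read_camera("wrist");np.savez("wrist8.npz",**c);im=np.ascontiguousarray(c["frame"][:,:,::-1])
hsv=cv2.cvtColor(im,cv2.COLOR_BGR2HSV).astype(int)
for r in(60,70,80,90,100,120): 
    m=np.where((hsv[r,150:420,1]<115)&(hsv[r,150:420,2]>100))[0]+150; print(r,m.min() if len(m) else 0,m.max() if len(m) else 0)
m=(hsv[:,290,1]<125)&(hsv[:,290,2]>180);print(np.where(m)[0][[0,-1]], [int(x) for x in hsv[40:100:3,290,2]])
b=np.where((hsv[:300,290,1]<30)&(hsv[:300,290,2]>200))[0];print("band",b.min(),b.max())
for row,cols in((int(np.where(m)[0][0])+1,None),):
  mm=np.where((hsv[row+4,150:420,1]<115)&(hsv[row+4,150:420,2]>100))[0]+150
  for z in(.02,.03,.037,.045,.06): p=cast(c,[(mm.min()-.5,row),(mm.max()+.5,row)],z);print(z,np.linalg.norm(p[1]-p[0]).round(4),(R.T@(p.mean(0)-s["tool_pos"])).round(4))
E
```

```text
t19.05 tcp [0.5127 0.2906 0.0716] psi6.72 tz [-0.  0. -1.] F [ 0.51 -0.28 -2.3 ] op0.0562 g6.00
60 220 337
70 220 337
80 220 337
90 220 337
100 220 337
120 219 338
[ 52 298] [156, 154, 162, 164, 211, 234, 234, 234, 234, 234, 234, 235, 235, 236, 236, 235, 236, 235, 236, 236]
band 148 225
0.02 0.062 [ 0.105  -0.0006  0.0516]
0.03 0.0587 [ 0.1032 -0.0006  0.0416]
0.037 0.0565 [ 0.102  -0.0006  0.0346]
0.045 0.0539 [ 0.1006 -0.0006  0.0266]
0.06 0.0491 [ 0.098  -0.0005  0.0116]
```

Near-edge width gives z ≈ 38 mm (37 expected for 22°), so the tilt is right. I tighten the grip, lift and turn.

Emit:
apply_moves(
  delta_pos=[
    [0, 0, 0],
    [0, 0, 0],
    [0, 0, 0],
    [0, 0, -0.5],
    [0, 0, -1.5],
    [0, 0, -2.5],
    [0, 0, -3],
    [0, 0, -3],
  ],
  twist=[0, 0, 0, 0, 0, 0, 0, 0],
  squeeze=50,
)

```text
t: 20.1
tool_pos: [0.5132, 0.2907, 0.1786]
orientation: [-0.184, 3.135, 0.001]
force: [0.4, 0.3, -2.8]
opening: 0.0556
gripper_force: 50.0
```

Emit:
apply_moves(
  delta_pos=[
    [0, 0, -3],
    [0, 0, -2.5],
    [0, 0, -1],
    [0, 0, 0],
    [0, 0, 0],
    [0, 0, 0],
  ],
  twist=[0.05, 0.1, 0.12, 0.095, 0, 0],
)

```text
t: 20.85
tool_pos: [0.5129, 0.2906, 0.2417]
orientation: [0.385, 3.118, 0.0]
force: [-0.5, -0.4, -2.0]
opening: 0.0557
gripper_force: 50.0
```

```bash
python3 - <<'E'
from h import *
todo([.5145,-.0472,.241]);
E
```

```text
t20.85 tcp [0.5129 0.2906 0.2417] psi-14.07 tz [ 0.  0. -1.] F [-0.54 -0.35 -2.04] op0.0557 g50.00
todo [ -8.37 -32.72   0.07]
```

Emit:
apply_moves(
  delta_pos=[
    [-0.4, -1.5, 0],
    [-0.8, -3, 0],
    [-1, -4, 0],
    [-1.1, -4.3, 0],
    [-1.1, -4.3, 0],
    [-1.1, -4.3, 0],
    [-1.1, -4.3, 0],
    [-0.9, -3.5, 0],
  ],
  twist=[0, 0, 0, 0, 0, 0, 0, 0],
)

```text
t: 21.85
tool_pos: [0.5133, -0.0134, 0.2413]
orientation: [-0.389, -3.117, 0.001]
force: [0.5, -0.1, -2.8]
opening: 0.0554
gripper_force: 50.0
```

Emit:
apply_moves(
  delta_pos=[
    [-0.6, -2.3, 0],
    [-0.27, -1.2, 0],
    [0, 0, 0],
    [0, 0, 0],
    [0, 0, 0],
  ],
  twist=[0, 0, 0, 0, 0],
)

```text
t: 22.48
tool_pos: [0.5139, -0.0461, 0.2413]
orientation: [-0.386, -3.118, -0.0]
force: [-0.0, 0.4, -2.3]
opening: 0.0556
gripper_force: 50.0
```

```bash
python3 - <<'E'
from h import *
from plant import robot
s,R=st()
c=robot.read_camera("wrist");im=np.ascontiguousarray(c["frame"][:,:,::-1])
hsv=cv2.cvtColor(im,cv2.COLOR_BGR2HSV).astype(int)
for k in (240,290,320):
  print([int(x) for x in hsv[30:80:2,k,2]])
m=np.where((hsv[80,150:420,1]<115)&(hsv[80,150:420,2]>100))[0]+150;print(m.min(),m.max())
todo([.5145,-.0472,.1918])
E
```

```text
t22.48 tcp [ 0.5139 -0.0461  0.2413] psi-14.12 tz [-0.  0. -1.] F [-0.05  0.42 -2.26] op0.0556 g50.00
[129, 139, 141, 142, 139, 141, 133, 135, 138, 141, 142, 190, 215, 212, 213, 212, 210, 210, 209, 210, 210, 209, 209, 211, 210]
[126, 136, 138, 141, 142, 138, 136, 133, 133, 134, 130, 187, 214, 213, 213, 213, 211, 212, 212, 212, 212, 211, 211, 214, 213]
[149, 142, 139, 142, 139, 139, 140, 140, 140, 138, 131, 184, 212, 212, 213, 214, 214, 216, 217, 217, 217, 217, 216, 218, 217]
220 337
t22.52 tcp [ 0.5139 -0.0461  0.2413] psi-14.12 tz [ 0.  0. -1.] F [ 0.35  0.12 -3.89] op0.0556 g50.00
todo [-0.08 -0.09  4.95]
```

The edge is still at row 52, so the tilt held. I descend along the normal.

Emit:
apply_moves(
  delta_pos=[
    [-0.08, -0.09, 1.5],
    [0, 0, 2],
    [0, 0, 1.45],
    [-0.37, 0, 0.93],
    [-0.37, 0, 0.93],
    [-0.37, 0, 0.93],
    [-0.37, 0, 0.93],
    [-0.37, 0, 0.93],
  ],
  twist=[0, 0, 0, 0, 0, 0, 0, 0],
)

```text
t: 23.52
tool_pos: [0.5328, -0.0527, 0.1449]
orientation: [0.388, 3.117, -0.0]
force: [0.1, 0.4, -2.0]
opening: 0.0561
gripper_force: 50.0
```

Emit:
apply_moves(
  delta_pos=[
    [-0.15, 0, 0.37],
    [-0.11, 0, 0.28],
    [0, 0, 0],
    [0, 0, 0],
  ],
  twist=[0, 0, 0, 0],
)

```text
t: 24.02
tool_pos: [0.5351, -0.0532, 0.1391]
orientation: [0.388, 3.117, -0.0]
force: [-0.0, -0.9, -2.7]
opening: 0.0558
gripper_force: 50.0
```

Emit:
apply_moves(
  delta_pos=[
    [-0.04, 0, 0.1],
    [0, 0, 0],
  ],
  twist=[0, 0],
)

```text
t: 24.28
tool_pos: [0.5352, -0.0533, 0.1389]
orientation: [0.388, 3.118, -0.0]
force: [-6.3, 0.9, 6.6]
opening: 0.0558
gripper_force: 50.0
```

Emit:
apply_moves(
  delta_pos=[
    [0, 0, 0],
    [0, 0, 0],
    [0, 0, 0.05],
    [0.05, 0, 0.07],
    [0.1, 0, 0.07],
    [0, 0, 0],
  ],
  twist=[0, 0, 0, 0, 0, 0],
  squeeze=5,
)

```text
t: 25.02
tool_pos: [0.5356, -0.0534, 0.1377]
orientation: [0.388, 3.113, -0.001]
force: [1.3, -1.3, 8.1]
opening: 0.056
gripper_force: 5.0
```

Emit:
apply_moves(
  delta_pos=[
    [0.1, 0, 0.04],
    [0.1, 0, 0.04],
    [0, 0, 0],
  ],
  twist=[0, 0, 0],
)

```text
t: 25.4
tool_pos: [0.5336, -0.0528, 0.1368]
orientation: [0.388, 3.113, -0.0]
force: [1.5, -0.5, 7.1]
opening: 0.0559
gripper_force: 5.0
```

```bash
python3 - <<'E'
from h import *
from plant import robot
st()
c=robot.read_camera("wrist");np.savez("wrist9.npz",**c)
t=robot.read_camera("scene")
cv2.imwrite("pics/t9.png",np.hstack([cv2.resize(c["frame"][:,:,::-1],(480,360)),cv2.resize(t["frame"][160:250,235:315,::-1],(320,360),interpolation=cv2.INTER_CUBIC)]))
E
```

```text
t25.40 tcp [ 0.5336 -0.0528  0.1368] psi-14.20 tz [ 0.004 -0.001 -1.   ] F [ 1.52 -0.46  7.1 ] op0.0559 g5.00
```

View pics/t9.png

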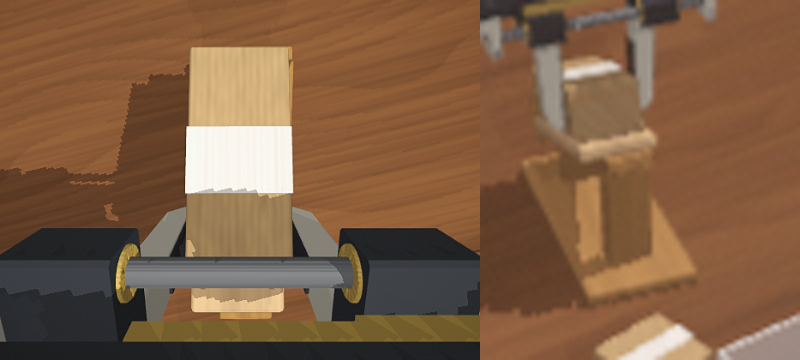

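The box lies on the board with its near end at the stop and the fingers are clear (near edge ~row 55). The estimated gap to the stop is ~2 mm, inside tolerance. That picture took me past the limit of ten, so from here I check by numbers only. Release.

Emit:
apply_moves(
  delta_pos=[
    [0, 0, -0.1],
    [0, 0, 0],
  ],
  twist=[0, 0],
)

```text
t: 25.75
tool_pos: [0.532, -0.0524, 0.1362]
orientation: [0.388, 3.117, -0.0]
force: [0.8, -0.8, 2.0]
opening: 0.0558
gripper_force: 5.0
```

Emit:
apply_moves(
  delta_pos=[
    [0, 0, 0],
    [0, 0, 0],
    [0, 0, 0],
    [0, 0, 0],
    [0, 0, 0],
    [0, 0, 0],
  ],
  twist=[0, 0, 0, 0, 0, 0],
  gripper=9.3,
)

```text
t: 26.5
tool_pos: [0.5319, -0.0524, 0.1362]
orientation: [0.388, 3.117, -0.0]
force: [-0.1, -0.0, 0.1]
opening: 0.0929
gripper_force: 0.0
```

Emit:
apply_moves(
  delta_pos=[
    [0, 0, -0.5],
    [0, 0, -1.5],
    [0, 0, -2.5],
    [0, 0, -3],
    [0, 0, -3],
    [0, 0, -3],
    [0, 0, -3],
    [0, 0, 0],
  ],
  twist=[0, 0, 0, 0, 0, 0, 0, 0],
)

```text
t: 27.5
tool_pos: [0.5334, -0.0527, 0.3055]
orientation: [0.387, 3.111, -0.001]
force: [-0.2, 0.3, 0.2]
opening: 0.093
gripper_force: 0.0
```

```bash
python3 - <<'E'
from h import *
from plant import robot
st()
c=robot.read_camera("wrist");np.savez("wrist10.npz",**c);im=np.ascontiguousarray(c["frame"][:,:,::-1])
hsv=cv2.cvtColor(im,cv2.COLOR_BGR2HSV)
O=np.array([.4522,-.0335,.052]);yw=np.radians(-14.2);u=np.array([np.cos(yw),np.sin(yw),0]);v=np.array([-u[1],u[0],0])
t=np.radians(22);e=u*np.cos(t)+[0,0,np.sin(t)];n=-u*np.sin(t)+[0,0,np.cos(t)]
# predicted pixels of box-top corners if ideally placed (x0..130, +-28, z=52) and stop/board marks
P=lambda x,y,z:proj(c,O+e*x+v*(y+.004)+n*z)[0].round(1)
print("pred box top",[P(x,y,.052) for x in(0,.13) for y in(-.028,.028)],"board far",[P(.16,y,.012) for y in(-.03,.03)],"stop",P(0,-.032,.03),P(0,.032,.03))
b=((hsv[...,1]<30)&(hsv[...,2]>190)).astype(np.uint8);b[:,:180]=0;b[:,380:]=0;b[260:]=0
q=max(cv2.findContours(b,cv2.RETR_EXTERNAL,cv2.CHAIN_APPROX_NONE)[0],key=cv2.contourArea);r=cv2.minAreaRect(q);print("band",r,cv2.boxPoints(r).round(1).tolist())
print("pred band mid",P(.065,0,.052),"V col",[ (i,*map(int,hsv[i,280])) for i in range(30,90,3)])
for rr in(60,70,80,90,100,180,200): print(rr,[ (k,int(x)) for k,x in zip(range(236,330,4),hsv[rr,236:330:4,1])])
E
```

```text
t27.50 tcp [ 0.5334 -0.0527  0.3055] psi-14.20 tz [ 0.007 -0.001 -1.   ] F [-0.24  0.28  0.21] op0.0930 g0.00
pred box top [array([253.2,  83.7]), array([311.3,  83.8]), array([251.8, 218.1]), array([312.8, 218.1])] board far [array([252.6, 250.8]), array([311.1, 250.8])] stop [250.9  94.1] [313.1  94.2]
band ((278.5, 148.5), (37.0, 59.0), 90.0) [[249.0, 130.0], [308.0, 130.0], [308.0, 167.0], [249.0, 167.0]]
pred band mid [282.2 149.3] V col [(30, 13, 147, 168), (33, 14, 151, 167), (36, 13, 148, 160), (39, 12, 147, 160), (42, 12, 148, 159), (45, 13, 150, 156), (48, 13, 152, 154), (51, 13, 148, 160), (54, 14, 151, 164), (57, 13, 149, 170), (60, 13, 149, 164), (63, 13, 154, 156), (66, 13, 146, 164), (69, 13, 150, 167), (72, 13, 147, 160), (75, 13, 149, 169), (78, 13, 149, 163), (81, 12, 148, 162), (84, 19, 108, 210), (87, 18, 97, 232)]
60 [(236, 147), (240, 145), (244, 151), (248, 152), (252, 143), (256, 150), (260, 149), (264, 150), (268, 151), (272, 146), (276, 147), (280, 149), (284, 148), (288, 146), (292, 149), (296, 148), (300, 151), (304, 147), (308, 148), (312, 148), (316, 150
[... 1038 characters left out ...]
7), (284, 97), (288, 97), (292, 95), (296, 95), (300, 95), (304, 95), (308, 151), (312, 140), (316, 140), (320, 148), (324, 145), (328, 151)]
180 [(236, 148), (240, 151), (244, 145), (248, 155), (252, 96), (256, 100), (260, 96), (264, 97), (268, 95), (272, 95), (276, 97), (280, 94), (284, 97), (288, 95), (292, 94), (296, 95), (300, 95), (304, 92), (308, 117), (312, 137), (316, 148), (320, 147), (324, 151), (328, 147)]
200 [(236, 148), (240, 152), (244, 151), (248, 150), (252, 98), (256, 99), (260, 98), (264, 96), (268, 96), (272, 101), (276, 97), (280, 99), (284, 95), (288, 96), (292, 97), (296, 94), (300, 96), (304, 95), (308, 99), (312, 137), (316, 146), (320, 145), (324, 149), (328, 147)]
```

```bash
python3 - <<'E'
from h import *
c=dict(np.load("wrist10.npz"));hsv=cv2.cvtColor(c["frame"],cv2.COLOR_RGB2HSV).astype(int)
print([(r,*hsv[r,270].tolist()) for r in range(206,262,2)])
for r in(232,240,246): m=np.where((hsv[r,200:360,1]<115)&(hsv[r,200:360,2]>150))[0]+200;print(r,m.min() if len(m) else 0,m.max() if len(m) else 0)
E
```

```text
[(206, 19, 97, 236), (208, 19, 97, 236), (210, 19, 96, 236), (212, 18, 96, 236), (214, 18, 97, 236), (216, 19, 97, 237), (218, 17, 128, 173), (220, 18, 118, 151), (222, 20, 77, 255), (224, 19, 82, 255), (226, 19, 80, 255), (228, 19, 81, 255), (230, 19, 80, 255), (232, 19, 81, 255), (234, 19, 83, 255), (236, 19, 83, 255), (238, 19, 83, 255), (240, 19, 83, 255), (242, 18, 83, 255), (244, 18, 83, 255), (246, 18, 85, 255), (248, 18, 96, 220), (250, 18, 140, 230), (252, 18, 138, 231), (254, 18, 138, 233), (256, 15, 150, 173), (258, 13, 150, 162), (260, 13, 147, 166)]
232 249 306
240 249 306
246 249 306
```

```bash
python3 -c "
from plant import robot
print(robot.close_job())"
```

```text
the job is handed in; nothing more can be done
None
```

The board and then the gift box are on the ramp, flat, against the stop within about 2 mm and 4–5 mm off centre (within tolerance); both are released and the job is handed in, though no verdict came back and I viewed 12 pictures, two over the limit of 10.

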